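# Gauge and sort bisque jar lids

### The arm

A 7-joint arm with a two-finger parallel gripper is mounted at the origin on the work surface. World frame = base frame: x ahead of the robot, y to its left, z up, the work surface at z = 0. Lengths are in m, angles in degrees, forces in N, time in s.
With the tool pointing down it reaches from about 0.425 to 0.875 m from the base axis. Payload 4.7 kg.
Tool frame: the origin (TCP) lies between the finger pads; the fingertips stand 19 mm ahead of it and the grasp point (between the pads) is the TCP; x points along the fingers, z is the direction in which the jaws open and shut, and the axes are right-handed (so a half turn about x gives the same grasp; the last joint's range is limited). The gripper opens to 87 mm and grips with 3 to 60 N. Pads are 19 mm wide; open, the fingers measure 117 mm over their backs; the gripper's body (75 mm by 190 mm) begins 51 mm behind the grasp point.
Start: joints at [-74.078, 18.392, -4.016, 83.108, 1.295, 78.541, -3.26], TCP at [0.17, 0.628, 0.242] pointing down, gripper open.
Joint ranges: [-163.93, 163.93], [-17.29, 119.83], [-79.2, 71.16], [3.27, 140.29], [-89.18, 269.18], [5.43, 117.66], [-154.24, 154.24]. Speed limits (degrees/s): [147.25, 147.25, 180, 180, 180, 180, 180].

### API

Orientations are given as [roll, pitch, yaw] about the fixed x, y, z axes, in that order (R = Rz(yaw) Ry(pitch) Rx(roll)).
In Python, from cell import monitor, read_camera, camera_model, env, regions_of gives the robot as it stands. The module is installed in compiled form; this text tells all that it offers.
- The arm moves only by the tool step_arm, never from a script. Its argument "deltas" is a list of rows, each a list of 5 numbers: the gripper's target within -1 to 1 (fully open at 1, half-way at 0, shut at -1), then the shift along the tool's x, y, z in m, then the turn about the tool's x in degrees. A call has 1 to 12 rows; each row is the pose to reach, as a shift and turn from the pose commanded when the call began, along the tool's axes at that moment; what a row does not reach only later rows make up. A row lasts 1/8 s, in which the tool goes at most 62.5 mm and 10.7 degrees, less where a joint would pass 70% of its speed; a pose out of reach is approached as far as the arm can. A call with a gripper value outside its range is refused whole. The fingers move at their own pace and stop on an object; "newtons" is the grip in N (left out, the last holds). Time passes only in rows, so rows that repeat a pose let the fingers close. It gives the time, the measured TCP pose, the force and the opening at its end, in the units of the state.
- monitor.get_obs(): the state, without advancing time (a new reading comes with each control period).
- read_camera(name): name is "scene" or "top" or "wrist"; returns (picture, depth): 400x640x3 uint8, red, green, blue; 400x640 float32, m along the optical axis (not along the pixel's ray), 0 where there is no reading.
- camera_model(name): a dict with "fx", "fy", "cx", "cy" (pixels), "k1" (the pictures are not rectified: a ray, as slopes to the right and down, at radius r is drawn at 1 + k1 r^2 times it, then the intrinsics apply), "xyz" and "attitude" of the camera in the world. Camera axes: x right, y down, z forward; pixel columns grow to the right and rows downward; lengths in m; the calibration is good to about 2 mm. A picture is of the moment at which its call begins: read the wrist's pose just before it. camera_model takes no time and is no camera call; for the wrist camera it gives the pose at the moment of the call.
- env.sign_off(): hands the job in, once; it reports no verdict.
Trained networks look in the newest picture that a camera, given by its name, has taken for a name from the list of things; names that differ only in an ending like _2 or _b are one class to them, and where a whole thing is asked for, a point or a joint stands for the part that bears it (a point fixed in the world has none). Each returns a list of dicts, best first, with "p" (0 to 1); they miss things now and then, are a little off and sometimes report something else, mostly with a low value. They report only what shows in the picture. A call takes as long as a camera call. They do not tell look-alikes from the thing itself.
- regions_of(camera, thing): "pixels" (400x640 bool, what is visible of it) and "pixel" ([column, row] in pixels, amid what is visible of it).
The state is a dict: "time_s": time; "qpos": joint angles; "joint_velocities": joint speeds; "effort": joint torques, N m; "tool_pos": TCP position; "tool_rot": TCP orientation; "force": force on the tool from outside, world axes, zero at the start; "wrist_torque": the same for the moment, N m; "grip_width": finger opening in m.
Only numpy, scipy, OpenCV 4.12 (cv2) and the standard library are available. Lean on these libraries where they do the work, as an engineer would, in place of code of your own. Each camera call takes 0.05 s, during which the arm holds its last target. There are 200 camera calls.

### The job

Gauge every bisque jar lid standing on the bench and sort it, always holding it by its knob: lower it knob up between the jaws of the stepped gauge; if it will not enter it is too large and goes in the grey plastic tray, if it enters but stops on the step it is good and goes in the wooden tray, if it passes the step too it is too small and goes in the cardboard tray. Bisque chips and cracks: grip with less than 20 N and never by the rim, do not force a lid into the gauge (stay under 30 N), and set each down flat on the tray's floor instead of dropping it. Leave the other things on the bench where they are.

Things in the scene. Friction and masses are not known exactly. Their poses are not given: they have to be found in the camera images.
- lid1: jar lid: bisque-fired, about 80 g. All lids are alike but for the rim disc's diameter, 60, 66 or 72 mm, to be found with the gauge (names and places say nothing of it). Origin: centre of the flat underside; z up through the knob. Rim disc 8 mm thick, shallow dome to 14 mm, then a round knob 20 mm in diameter from 14 to 40 mm high. None if absent.
- lid2: jar lid, as lid1: disc diameter unknown (60, 66 or 72 mm)
- lid3: jar lid, as lid1: disc diameter unknown (60, 66 or 72 mm)
- lid4: jar lid, as lid1: disc diameter unknown (60, 66 or 72 mm)
- lid5: jar lid, as lid1: disc diameter unknown (60, 66 or 72 mm)
- lid6: jar lid, as lid1: disc diameter unknown (60, 66 or 72 mm)
- lid7: jar lid, as lid1: disc diameter unknown (60, 66 or 72 mm)
- gauge: stepped gap gauge, fixed to the bench: two straight metal jaws, 84 mm long along its x, on a base plate 104 (x) by 128 mm (y); between them a channel centred on the origin, open above and at both ends. Origin: centre of the plate's underside. The channel is 69 mm wide (y) from the jaw tops (z 56 mm) to a step (z 34 mm): go. Below, 63 mm wide to the plate (z 10 mm): no-go. No chamfers.
- gauge_top (a point): centre of the channel at the height of the jaw tops, 56 mm above the gauge's origin. A lid lowered level and centred across the channel stops with its underside at this height if too large (72 mm), 22 mm lower on the step if good (66 mm), 46 mm lower on the plate if too small (60 mm).
- ware_tray: wooden ware tray, for good lids. Fixed; inside 254 mm along its x by 97 mm along its y; floor 5 mm thick; walls rise to 17 mm. Origin: centre of the underside. Trays change places from start to start.
- grey_tub: shallow grey plastic tray, for lids too large. Fixed; inside 254 mm along its x by 97 mm along its y; floor 5 mm thick; walls rise to 17 mm. Origin: centre of the underside. Trays change places from start to start.
- card_box: shallow cardboard tray with a pale paper strip along its floor, for lids too small. Fixed; inside 254 mm along its x by 97 mm along its y; floor 5 mm thick; walls rise to 17 mm. Origin: centre of the underside. Trays change places from start to start.
- sprig_mould: bystander among the lids: round plaster sprig mould, 68 mm diameter, 30 mm high, no knob; origin under its centre
- sponge: bystander: sponge 75 x 50 x 28 mm near the robot; origin under its centre
- wood_tool: bystander: flat dark wooden modelling tool 12 x 170 x 8 mm behind the gauge; origin under its centre
- rolling_pin: bystander: rolling pin, 52 mm thick, lying along y at the back; origin under its centre
- brush_pot: bystander: pot of brushes at the back right, 72 mm across, 195 mm high with brushes; origin under its centre
Mind the look-alikes: they are no part of the job. What is shaped like the lid4 but green or purple is not meant.

How it is judged (in metres and radians):
On the way:
1. a first lid is tried in the gauge: centred over it, knob up, on the jaws or between them (((horizontal distance between lid1 and gauge below 0.02 m and z of lid1 in the frame of gauge below 0.06 m and angle between lid1's own z axis and vertical below 0.2 rad) or (horizontal distance between lid2 and gauge below 0.02 m and z of lid2 in the frame of gauge below 0.06 m and angle between lid2's own z axis and vertical below 0.2 rad) or (horizontal distance between lid3 and gauge below 0.02 m and z of lid3 in the frame of gauge below 0.06 m and angle between lid3's own z axis and vertical below 0.2 rad) or (horizontal distance between lid4 and gauge below 0.02 m and z of lid4 in the frame of gauge below 0.06 m and angle between lid4's own z axis and vertical below 0.2 rad) or (horizontal distance between lid5 and gauge below 0.02 m and z of lid5 in the frame of gauge below 0.06 m and angle between lid5's own z axis and vertical below 0.2 rad) or (horizontal distance between lid6 and gauge below 0.02 m and z of lid6 in the frame of gauge below 0.06 m and angle between lid6's own z axis and vertical below 0.2 rad) or (horizontal distance between lid7 and gauge below 0.02 m and z of lid7 in the frame of gauge below 0.06 m and angle between lid7's own z axis and vertical below 0.2 rad))), for 0.1 s.
At the end, for the whole second after the job is handed in: Every lid present lies released, at rest and knob up (within 7 degrees), flat on the floor of its tray (underside within 4 mm of it, centre within 105 mm of the tray's centre lengthwise and 25 mm crosswise): 66 mm lids in the wooden tray, 72 mm in the grey plastic tray, 60 mm in the cardboard tray (((horizontal distance between lid1 and lid1_c3 above 0.0315 m and x of lid1 in the frame of grey_tub between -0.105 and 0.105 m and y of lid1 in the frame of grey_tub between -0.025 and 0.025 m and z of lid1 in the frame of grey_tub below 0.009 m) or (horizontal distance between lid1 and lid1_c3 below 0.0285 m and x of lid1 in the frame of card_box between -0.105 and 0.105 m and y of lid1 in the frame of card_box between -0.025 and 0.025 m and z of lid1 in the frame of card_box below 0.009 m) or (horizontal distance between lid1 and lid1_c3 between 0.0285 and 0.0315 m and x of lid1 in the frame of ware_tray between -0.105 and 0.105 m and y of lid1 in the frame of ware_tray between -0.025 and 0.025 m and z of lid1 in the frame of ware_tray below 0.009 m)) and angle between each of lid1, lid2, lid3, lid4, lid5, lid6, lid7's own z axis and vertical below 0.12 rad and linear speed of each of lid1, lid2, lid3, lid4, lid5, lid6, lid7 below 0.03 m/s and contact force between each of lid1, lid2, lid3, lid4, lid5, lid6, lid7 and the fingers below 0.1 N and ((horizontal distance between lid2 and lid2_c3 above 0.0315 m and x of lid2 in the frame of grey_tub between -0.105 and 0.105 m and y of lid2 in the frame of grey_tub between -0.025 and 0.025 m and z of lid2 in the frame of grey_tub below 0.009 m) or (horizontal distance between lid2 and lid2_c3 below 0.0285 m and x of lid2 in the frame of card_box between -0.105 and 0.105 m and y of lid2 in the frame of card_box between -0.025 and 0.025 m and z of lid2 in the frame of card_box below 0.009 m) or (horizontal distance between lid2 and lid2_c3 between 0.0285 and 0.0315 m and x of lid2 in the frame of ware_tray between -0.105 and 0.105 m and y of lid2 in the frame of ware_tray between -0.025 and 0.025 m and z of lid2 in the frame of ware_tray below 0.009 m)) and ((horizontal distance between lid3 and lid3_c3 above 0.0315 m and x of lid3 in the frame of grey_tub between -0.105 and 0.105 m and y of lid3 in the frame of grey_tub between -0.025 and 0.025 m and z of lid3 in the frame of grey_tub below 0.009 m) or (horizontal distance between lid3 and lid3_c3 below 0.0285 m and x of lid3 in the frame of card_box between -0.105 and 0.105 m and y of lid3 in the frame of card_box between -0.025 and 0.025 m and z of lid3 in the frame of card_box below 0.009 m) or (horizontal distance between lid3 and lid3_c3 between 0.0285 and 0.0315 m and x of lid3 in the frame of ware_tray between -0.105 and 0.105 m and y of lid3 in the frame of ware_tray between -0.025 and 0.025 m and z of lid3 in the frame of ware_tray below 0.009 m)) and ((horizontal distance between lid4 and lid4_c3 above 0.0315 m and x of lid4 in the frame of grey_tub between -0.105 and 0.105 m and y of lid4 in the frame of grey_tub between -0.025 and 0.025 m and z of lid4 in the frame of grey_tub below 0.009 m) or (horizontal distance between lid4 and lid4_c3 below 0.0285 m and x of lid4 in the frame of card_box between -0.105 and 0.105 m and y of lid4 in the frame of card_box between -0.025 and 0.025 m and z of lid4 in the frame of card_box below 0.009 m) or (horizontal distance between lid4 and lid4_c3 between 0.0285 and 0.0315 m and x of lid4 in the frame of ware_tray between -0.105 and 0.105 m and y of lid4 in the frame of ware_tray between -0.025 and 0.025 m and z of lid4 in the frame of ware_tray below 0.009 m)) and ((horizontal distance between lid5 and lid5_c3 above 0.0315 m and x of lid5 in the frame of grey_tub between -0.105 and 0.105 m and y of lid5 in the frame of grey_tub between -0.025 and 0.025 m and z of lid5 in the frame of grey_tub below 0.009 m) or (horizontal distance between lid5 and lid5_c3 below 0.0285 m and x of lid5 in the frame of card_box between -0.105 and 0.105 m and y of lid5 in the frame of card_box between -0.025 and 0.025 m and z of lid5 in the frame of card_box below 0.009 m) or (horizontal distance between lid5 and lid5_c3 between 0.0285 and 0.0315 m and x of lid5 in the frame of ware_tray between -0.105 and 0.105 m and y of lid5 in the frame of ware_tray between -0.025 and 0.025 m and z of lid5 in the frame of ware_tray below 0.009 m)) and ((horizontal distance between lid6 and lid6_c3 above 0.0315 m and x of lid6 in the frame of grey_tub between -0.105 and 0.105 m and y of lid6 in the frame of grey_tub between -0.025 and 0.025 m and z of lid6 in the frame of grey_tub below 0.009 m) or (horizontal distance between lid6 and lid6_c3 below 0.0285 m and x of lid6 in the frame of card_box between -0.105 and 0.105 m and y of lid6 in the frame of card_box between -0.025 and 0.025 m and z of lid6 in the frame of card_box below 0.009 m) or (horizontal distance between lid6 and lid6_c3 between 0.0285 and 0.0315 m and x of lid6 in the frame of ware_tray between -0.105 and 0.105 m and y of lid6 in the frame of ware_tray between -0.025 and 0.025 m and z of lid6 in the frame of ware_tray below 0.009 m)) and ((horizontal distance between lid7 and lid7_c3 above 0.0315 m and x of lid7 in the frame of grey_tub between -0.105 and 0.105 m and y of lid7 in the frame of grey_tub between -0.025 and 0.025 m and z of lid7 in the frame of grey_tub below 0.009 m) or (horizontal distance between lid7 and lid7_c3 below 0.0285 m and x of lid7 in the frame of card_box between -0.105 and 0.105 m and y of lid7 in the frame of card_box between -0.025 and 0.025 m and z of lid7 in the frame of card_box below 0.009 m) or (horizontal distance between lid7 and lid7_c3 between 0.0285 and 0.0315 m and x of lid7 in the frame of ware_tray between -0.105 and 0.105 m and y of lid7 in the frame of ware_tray between -0.025 and 0.025 m and z of lid7 in the frame of ware_tray below 0.009 m))); the robot touches nothing.
It fails at once if a lid is gripped too hard (more than 20 N a finger) (contact force between the fingers and lid1 above 40 N or contact force between the fingers and lid2 above 40 N or contact force between the fingers and lid3 above 40 N or contact force between the fingers and lid4 above 40 N or contact force between the fingers and lid5 above 40 N or contact force between the fingers and lid6 above 40 N or contact force between the fingers and lid7 above 40 N).
It fails at once if a lid is taken or knocked by its rim with the fingers (more than 4 N) (contact force between the fingers and lid1_c0 above 4 N or contact force between the fingers and lid2_c0 above 4 N or contact force between the fingers and lid3_c0 above 4 N or contact force between the fingers and lid4_c0 above 4 N or contact force between the fingers and lid5_c0 above 4 N or contact force between the fingers and lid6_c0 above 4 N or contact force between the fingers and lid7_c0 above 4 N).
It fails at once if a lid is forced on the gauge (more than 30 N) ((horizontal distance between lid1 and gauge below 0.03 m and contact force between lid1 and gauge above 30 N) or (horizontal distance between lid2 and gauge below 0.03 m and contact force between lid2 and gauge above 30 N) or (horizontal distance between lid3 and gauge below 0.03 m and contact force between lid3 and gauge above 30 N) or (horizontal distance between lid4 and gauge below 0.03 m and contact force between lid4 and gauge above 30 N) or (horizontal distance between lid5 and gauge below 0.03 m and contact force between lid5 and gauge above 30 N) or (horizontal distance between lid6 and gauge below 0.03 m and contact force between lid6 and gauge above 30 N) or (horizontal distance between lid7 and gauge below 0.03 m and contact force between lid7 and gauge above 30 N)).
It fails at once if a lid is dropped from more than about 3 cm: it falls freely, faster than 0.5 m/s, more than 20 mm above the bench ((height (world z) of lid1 above 0.02 m and linear speed of lid1 above 0.5 m/s and contact force between lid1 and the fingers below 0.01 N) or (height (world z) of lid2 above 0.02 m and linear speed of lid2 above 0.5 m/s and contact force between lid2 and the fingers below 0.01 N) or (height (world z) of lid3 above 0.02 m and linear speed of lid3 above 0.5 m/s and contact force between lid3 and the fingers below 0.01 N) or (height (world z) of lid4 above 0.02 m and linear speed of lid4 above 0.5 m/s and contact force between lid4 and the fingers below 0.01 N) or (height (world z) of lid5 above 0.02 m and linear speed of lid5 above 0.5 m/s and contact force between lid5 and the fingers below 0.01 N) or (height (world z) of lid6 above 0.02 m and linear speed of lid6 above 0.5 m/s and contact force between lid6 and the fingers below 0.01 N) or (height (world z) of lid7 above 0.02 m and linear speed of lid7 above 0.5 m/s and contact force between lid7 and the fingers below 0.01 N)).
It fails at once if a bystander is moved by more than 30 mm (distance of any of sprig_mould, sponge, rolling_pin, wood_tool, brush_pot from where it was at the start of the episode above 0.03 m).
Of lid1, lid2, lid3, lid4, lid5, lid6, lid7 only 4 to 6 are there at a start; the rules pass over those that are not, and their reading is None.
At some moment in a run one of lid1, lid2, lid3, lid4, lid5, lid6, lid7 may be knocked a few centimetres aside while the robot is not near it.
It also fails if it takes over 210 s, if anything falls off the work surface, if the arm or the gripper's body presses on something with over 40 N, if the wrist force passes 120 N, or if a joint passes its speed limit or range.

## Working session

There is one attempt and no reset: what is moved stays moved. The work goes in short steps, Python scripts to look and compute and a tool call to move; the robot and the scene stay as the last step left them, time stands still between calls to the robot, and variables do not carry over. Pictures are saved under pics/ and viewed, about 12 in all and at most 16, crops included, and the job is handed in when it is done.

Besides the shell and the picture viewer there is one more tool, called after ">>>" by a JSON object that holds its "api" and its "payload", one argument or row to a line. step_arm: Moves the arm, as the interface text tells. Its arguments: {"type":"object","properties":{"deltas":{"type":"array"},"newtons":{"type":"number"}},"required":["deltas"]}

```bash
mkdir -p pics; cat > h.py <<'E'
import numpy as np, cv2
from cell import monitor, read_camera, camera_model, env, regions_of
from scipy.spatial.transform import Rotation as R
def rot(a): return R.from_euler('xyz',a,degrees=True).as_matrix()
def ray(m,u,v):
    x=(np.asarray(u,float)-m['cx'])/m['fx'];y=(np.asarray(v,float)-m['cy'])/m['fy']
    x0,y0=x,y
    for _ in range(10):
        k=1+m['k1']*(x*x+y*y);x,y=x0/k,y0/k
    return np.stack([x,y,np.ones_like(x)],-1)
def cloud(m,d,u,v):
    return ray(m,u,v)*d[v,u][:,None]@rot(m['attitude']).T+np.array(m['xyz'])
def atz(m,u,v,z):
    r=ray(m,u,v)@rot(m['attitude']).T;o=np.array(m['xyz'])
    return o+r*((z-o[2])/r[...,2])[...,None]
def save(n,im): cv2.imwrite('pics/'+n,im[...,::-1])
E
python3 - <<'E'
from h import *
o=monitor.get_obs();print({k:np.round(v,3) for k,v in o.items()})
for c in('top','scene','wrist'):
    m=camera_model(c);print(c,m)
    im,d=read_camera(c);save(c+'0.png',im);np.savez(c+'0.npz',im=im,d=d)
    if c=='wrist':continue
    for t in('lid1','gauge','ware_tray','grey_tub','card_box','sprig_mould'):
        for r in regions_of(c,t):
            v,u=np.nonzero(r['pixels']);P=cloud(m,d,u,v)[d[v,u]>0]
            print(c,t,round(r['p'],2),np.round(r['pixel']),len(u),np.round(np.median(P,0),3),np.round(P.min(0),3),np.round(P.max(0),3))
E
```

```text
{'time_s': np.float64(0.0), 'qpos': array([-74.078,  18.44 ,  -4.014,  83.175,   1.295,  78.542,  -3.259]), 'joint_velocities': array([ 0.017, -0.042, -0.013, -0.061, -0.069, -0.037,  0.051]), 'effort': array([ 0.0000e+00, -4.9129e+01, -4.0400e-01, -3.1253e+01, -6.4000e-02,
        4.4000e-02,  0.0000e+00]), 'tool_pos': array([0.169, 0.627, 0.24 ]), 'tool_rot': array([-177.006,   89.888, -102.118]), 'force': array([-0.842, -0.535,  0.295]), 'wrist_torque': array([0.057, 0.033, 0.001]), 'grip_width': np.float64(0.087)}
top {'fx': 370.8395810674311, 'fy': 370.8395810674311, 'cx': 322.56603340401534, 'cy': 200.44445430376066, 'k1': -0.07768943517566358, 'xyz': array([0.36534556, 0.02639252, 1.04942918]), 'attitude': array([-171.65615584,   -0.19341691,  -89.17172898])}
top lid1 0.92 [242. 174.] 474 [0.585 0.254 0.01 ] [ 0.553  0.223 -0.002] [0.624 0.29  0.044]
top lid1 0.81 [237. 211.] 407 [0.491 0.262 0.01 ] [0.461 0.233 0.001] [0.525 0.297 0.044]
top lid1 0.77 [265. 239.] 525 [0.403 0.186 0.01 ] [ 0.367  0.153 -0.   ] [0.438 0.224 0.044]
top lid1 0.73 [275. 178.] 361 [0.575 0.163 0.01
[... 1652 characters left out ...]
] [0.621 0.294 0.044]
scene gauge 0.84 [296. 209.] 1650 [0.58  0.011 0.017] [ 0.506 -0.071 -0.004] [0.638 0.087 0.064]
scene ware_tray 0.59 [252. 153.] 2566 [ 0.561 -0.24   0.007] [ 0.415 -0.304 -0.004] [ 0.691 -0.17   0.024]
scene grey_tub 0.89 [249. 122.] 2158 [ 0.493 -0.356  0.007] [ 0.345 -0.429 -0.003] [ 0.622 -0.294  0.026]
scene card_box 0.68 [265. 182.] 2725 [ 0.592 -0.122  0.006] [ 0.454 -0.188 -0.003] [ 0.716 -0.049  0.055]
wrist {'fx': 277.12930090449845, 'fy': 277.12930090449845, 'cx': 320.52575124323533, 'cy': 201.9592120710575, 'k1': -0.023597615796009632, 'xyz': array([0.09980606, 0.64649924, 0.38549543]), 'attitude': array([ 1.64705771e+02, -2.01204250e-02,  7.48773919e+01])}
```

View pics/top0.png

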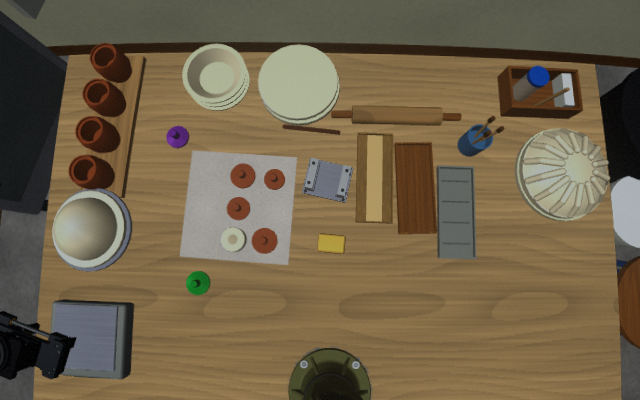

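View pics/scene0.png

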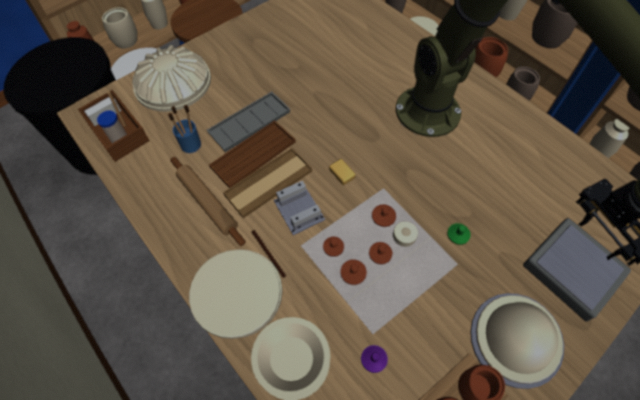

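The brown lids are at top pixels (242,176), (274,179), (238,209) and (264,240). The green one (198,283) and the purple one (177,136) are look-alikes. (233,239) is the plaster mould. Next I'll get precise positions and one enlarged crop to confirm.

```bash
cat >> h.py <<'E'
def go(x,y,z,jaw=None,o=None):
    """tool deltas from measured pose to world TCP xyz, jaw axis direction (deg in world, mod 180)"""
    o=o or monitor.get_obs();M=rot(o['tool_rot']);d=M.T@(np.array([x,y,z])-o['tool_pos'])
    a=np.degrees(np.arctan2(M[1,2],M[0,2]));t=0
    if jaw is not None: t=-((jaw-a+90)%180-90)
    return np.round(d,4),'turn',round(t,2),'jaw now',round(a,2)
E
python3 - <<'E'
from h import *
o=monitor.get_obs();print(np.round(rot(o['tool_rot']),3))
for c in('top','scene'):
    f=np.load(c+'0.npz');im,d=f['im'],f['d'];m=camera_model(c)
    v,u=np.mgrid[0:400,0:640];v=v.ravel();u=u.ravel();P=cloud(m,d,u,v);C=im[v,u].astype(float)
    for n,(x,y) in dict(A=(.588,.256),B=(.577,.166),C=(.493,.264),D=(.403,.188)).items():
        s=(np.hypot(P[:,0]-x,P[:,1]-y)<.05);k=s&(P[:,2]>.035)&(P[:,2]<.05)
        red=s&(C[:,0]>1.5*C[:,2]+15)&(P[:,2]>.004)
        q=P[k];r=P[red];(cx,cy),rad=cv2.minEnclosingCircle(r[:,:2].astype(np.float32))
        print(c,n,k.sum(),np.round(q.mean(0),4),'rim',np.round([cx,cy,rad],4),np.round((r.min(0)+r.max(0))/2,4),'mean col',C[red].mean(0).round())
    s=(abs(P[:,0]-.575)<.08)&(abs(P[:,1]-.013)<.09)&(P[:,2]>.052)&(P[:,2]<.066)
    rc=cv2.minAreaRect(P[s][:,:2].astype(np.float32));print(c,'jaws',s.sum(),rc,P[s][:,2].mean())
    for n,(x,y) in dict(card=(.59,-.123),ware=(.56,-.24),grey=(.492,-.357)).items():
        s=(abs(P[:,0]-x)<.15)&(abs(P[:,1]-y)<.0585)&(P[:,2]>.013)&(P[:,2]<.025)
        print(c,n,s.sum(),cv2.minAreaRect(P[s][:,:2].astype(np.float32)))
f=np.load('top0.npz');save('crop1.png',cv2.resize(f['im'][150:265,170:370],None,fx=4,fy=4,interpolation=2))
E
```

```text
[[ 0.    -0.965  0.261]
 [ 0.     0.261  0.965]
 [-1.    -0.     0.   ]]
top A 39 [0.5876 0.2576 0.0393] rim [0.5882 0.2569 0.0357] [0.5876 0.2566 0.0242] mean col [116.  62.  39.]
top B 43 [0.5777 0.1652 0.0393] rim [0.5787 0.165  0.0301] [0.5784 0.1651 0.0234] mean col [114.  61.  39.]
top C 42 [0.4922 0.266  0.0393] rim [0.4929 0.2648 0.0327] [0.4932 0.2651 0.0242] mean col [115.  62.  40.]
top D 41 [0.4029 0.1882 0.0389] rim [0.4029 0.1877 0.0357] [0.4038 0.1878 0.0243] mean col [116.  62.  39.]
top jaws 474 ((0.5782480239868164, 0.012824296951293945), (0.11201474070549011, 0.08427109569311142), 77.82814025878906) 0.055727646583441516
top card 309 ((0.5892482995986938, -0.12180875241756439), (0.10438680648803711, 0.2622084617614746), 88.3077163696289)
top ware 495 ((0.5606449246406555, -0.2390000969171524), (0.2654935121536255, 0.10728871822357178), 1.6718693971633911)
top grey 472 ((0.49304670095443726, -0.35601118206977844), (0.10787959396839142, 0.2664128243923187), 89.18434143066406)
scene A 47 [0.587  0.2584 0.0396] rim [0.5861 0.2583 0.0344] [0.5858 0.2587 0.0241] mean col [98. 51. 34.]
scene B 40 [0.5761 0.1687 0.0409] rim [0.5771 0.1663 0.0293] [0.5765 0.1674 0.0257] mean col [96. 50. 34.]
scene C 43 [0.4917 0.267  0.0398] rim [0.4908 0.2656 0.0328] [0.4913 0.267  0.0243] mean col [96. 50. 33.]
scene D 39 [0.4024 0.1882 0.04  ] rim [0.4021 0.1884 0.0358] [0.401  0.1885 0.025 ] mean col [97. 50. 34.]
scene jaws 437 ((0.5748521089553833, 0.013751775026321411), (0.11625991016626358, 0.08473647385835648), 78.1353759765625) 0.05679279435501938
scene card 392 ((0.5844983458518982, -0.12402172386646271), (0.1146896705031395, 0.261426717042923), 88.30938720703125)
scene ware 436 ((0.5576707720756531, -0.238332137465477), (0.2669195234775543, 0.11328867077827454), 1.1334599256515503)
scene grey 372 ((0.4870755672454834, -0.3542881906032562), (0.1095329076051712, 0.270378053188324), 88.63573455810547)
```

View pics/crop1.png

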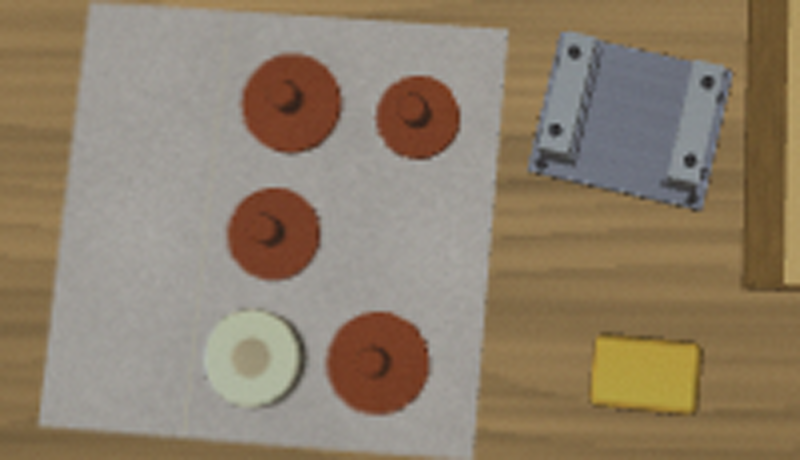

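Confirmed: there are four brown lids, A–D, on the paper. Yellow is the sponge and white is the mould. I'll move between the lids and the gauge for a wrist view, keeping the jaw axis along the gauge's y.

```bash
python3 - <<'E'
from h import *
print(go(.53,.12,.25,77.9))
E
```

```text
(array([-0.0084, -0.4803, -0.396 ]), 'turn', np.float64(-3.02), 'jaw now', np.float64(74.88))
```

>>> {"api": "step_arm", "payload": {
  "deltas": [
    [0,0,-0.48,-0.396,-3],
    [0,0,-0.48,-0.396,-3],
    [0,0,-0.48,-0.396,-3],
    [0,0,-0.48,-0.396,-3],
    [0,0,-0.48,-0.396,-3],
    [0,0,-0.48,-0.396,-3],
    [0,0,-0.48,-0.396,-3],
    [0,0,-0.48,-0.396,-3],
    [0,0,-0.48,-0.396,-3],
    [0,0,-0.48,-0.396,-3],
    [0,0,-0.48,-0.396,-3],
    [0,0,-0.48,-0.396,-3]
  ],
  "newtons": 10
}}

```text
time_s: 2.25
tool_pos: [0.5294, 0.1206, 0.2415]
tool_rot: [44.8, 89.9, 122.6]
force: [-0.9, 0.7, -0.6]
grip_width: 0.0436
```

>>> {"api": "step_arm", "payload": {
  "deltas": [
    [0,0,0,0,0],
    [0,0,0,0,0],
    [0,0,0,0,0]
  ]
}}

```text
time_s: 2.62
tool_pos: [0.5294, 0.1209, 0.2417]
tool_rot: [-20.9, 90.0, 57.1]
force: [-0.4, 0.0, 0.8]
grip_width: 0.0437
```

```bash
python3 - <<'E'
from h import *
o=monitor.get_obs();m=camera_model('wrist');im,d=read_camera('wrist');print(o['tool_pos'],o['tool_rot'],m['xyz'],o['grip_width'])
save('w1.png',im);np.savez('w1.npz',im=im,d=d)
v,u=np.mgrid[0:400,0:640];v=v.ravel();u=u.ravel();P=cloud(m,d,u,v);C=im[v,u].astype(float)
for n,(x,y) in dict(A=(.588,.256),B=(.577,.166),C=(.493,.264),D=(.403,.188)).items():
    k=(np.hypot(P[:,0]-x,P[:,1]-y)<.05)&(P[:,2]>.035)&(P[:,2]<.05);q=P[k]
    if len(q):print(n,k.sum(),q.mean(0).round(4),((q.min(0)+q.max(0))/2).round(4))
s=(abs(P[:,0]-.575)<.08)&(abs(P[:,1]-.013)<.09)&(P[:,2]>.052)&(P[:,2]<.066)
print(cv2.minAreaRect(P[s][:,:2].astype(np.float32)),P[s][:,2].mean())
E
```

```text
[0.5293833  0.12088964 0.24167383] [-20.85416603  89.98042493  57.12062057] [0.45873636 0.1360416  0.38551674] 0.043687937317805105
A 195 [0.5843 0.2571 0.0398] [0.5844 0.2577 0.0387]
B 187 [0.5751 0.1656 0.0398] [0.576  0.1658 0.0389]
C 220 [0.4904 0.2645 0.0401] [0.4907 0.2659 0.0389]
D 278 [0.401  0.1878 0.0401] [0.4004 0.1886 0.0391]
((0.5656322836875916, 0.015513017773628235), (0.1118626818060875, 0.06342416256666183), 77.7462158203125) 0.05642729645284304
```

View pics/w1.png

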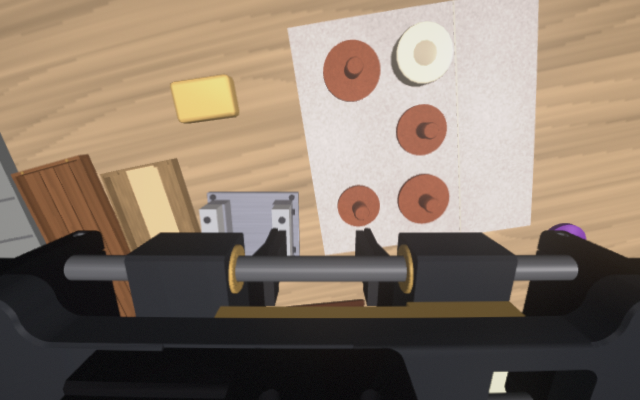

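Top, scene and wrist agree on the gauge's cross coordinate to within 0.2 mm. Picking B first.

```bash
python3 - <<'E'
from h import *
print(go(.5765,.166,.037,77.9))
E
```

```text
(array([ 0.2047, -0.0365,  0.0541]), 'turn', np.float64(0.05), 'jaw now', np.float64(77.95))
```

>>> {"api": "step_arm", "payload": {
  "deltas": [
    [0,0.05,-0.036,0.054,0],
    [0,0.1,-0.036,0.054,0],
    [0,0.15,-0.036,0.054,0],
    [0,0.18,-0.036,0.054,0],
    [0,0.2,-0.036,0.054,0],
    [0,0.205,-0.036,0.054,0],
    [0,0.205,-0.036,0.054,0],
    [-1,0.205,-0.036,0.054,0],
    [-1,0.205,-0.036,0.054,0],
    [-1,0.205,-0.036,0.054,0],
    [-1,0.205,-0.036,0.054,0],
    [-1,0.205,-0.036,0.054,0]
  ],
  "newtons": 10
}}

```text
time_s: 4.18
tool_pos: [0.5765, 0.1655, 0.0371]
tool_rot: [-40.2, 90.0, 37.7]
force: [-0.7, -0.6, 3.1]
grip_width: 0.0199
```

```bash
python3 - <<'E'
from h import *
o=monitor.get_obs();print(o['tool_pos'],o['grip_width'],o['force'])
# gauge centre: (.577,.013)
print(go(.577,.013,.2,77.9),go(.577,.013,.056+.037+.01,77.9))
E
```

```text
[0.57649742 0.16549541 0.03711213] 0.0199070406471911 [-0.67141181 -0.62729611  3.12834608]
(array([-0.163 , -0.0326, -0.1489]), 'turn', np.float64(-0.01), 'jaw now', np.float64(77.89)) (array([-0.066 , -0.0325, -0.149 ]), 'turn', np.float64(-0.01), 'jaw now', np.float64(77.89))
```

>>> {"api": "step_arm", "payload": {
  "deltas": [
    [-1,-0.02,0,0,0],
    [-1,-0.06,0,0,0],
    [-1,-0.1,0,0,0],
    [-1,-0.1,-0.011,-0.05,0],
    [-1,-0.1,-0.022,-0.1,0],
    [-1,-0.1,-0.0325,-0.149,0],
    [-1,-0.08,-0.0325,-0.149,0],
    [-1,-0.068,-0.0325,-0.149,0],
    [-1,-0.068,-0.0325,-0.149,0],
    [-1,-0.068,-0.0325,-0.149,0]
  ]
}}

```text
time_s: 5.42
tool_pos: [0.5771, 0.0138, 0.1051]
tool_rot: [-56.5, 90.0, 21.5]
force: [-0.4, -0.0, -0.9]
grip_width: 0.0194
```

```bash
python3 - <<'E'
from h import *
o=monitor.get_obs();print(o['tool_pos'],o['grip_width'],o['force']);print(go(.577,.013,.083,77.9))
m=camera_model('wrist');im,d=read_camera('wrist');save('w2.png',im)
E
```

```text
[0.57706047 0.0138114  0.10508444] 0.019445377672330445 [-0.3996525  -0.02730938 -0.9127489 ]
(array([ 0.0221, -0.0001, -0.0008]), 'turn', np.float64(0.08), 'jaw now', np.float64(77.98))
```

View pics/w2.png

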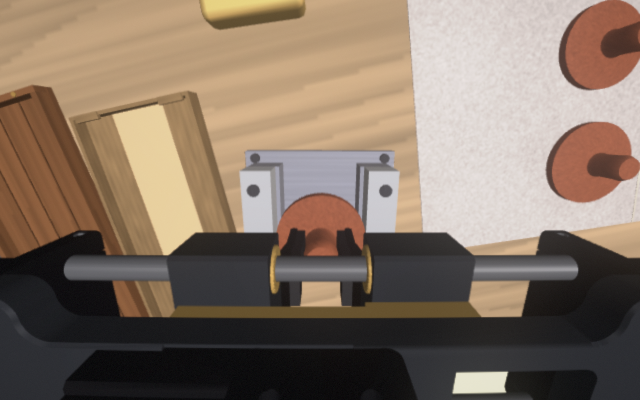

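>>> {"api": "step_arm", "payload": {
  "deltas": [
    [-1,0.004,0,-0.0008,0],
    [-1,0.008,0,-0.0008,0],
    [-1,0.01,0,-0.0008,0],
    [-1,0.012,0,-0.0008,0],
    [-1,0.013,0,-0.0008,0],
    [-1,0.014,0,-0.0008,0],
    [-1,0.0145,0,-0.0008,0],
    [-1,0.0145,0,-0.0008,0]
  ],
  "newtons": 7
}}

```text
time_s: 6.48
tool_pos: [0.5766, 0.0121, 0.0901]
tool_rot: [-35.1, 90.0, 42.8]
force: [-0.4, -0.1, 0.2]
grip_width: 0.02
```

>>> {"api": "step_arm", "payload": {
  "deltas": [
    [-1,0.004,0,0.0005,0],
    [-1,0.008,0,0.0005,0],
    [-1,0.012,0,0.0005,0],
    [-1,0.015,0,0.0005,0],
    [-1,0.017,0,0.0005,0],
    [-1,0.018,0,0.0005,0],
    [-1,0.019,0,0.0005,0],
    [-1,0.02,0,0.0005,0],
    [-1,0.021,0,0.0005,0],
    [-1,0.022,0,0.0005,0],
    [-1,0.022,0,0.0005,0]
  ]
}}

```text
time_s: 7.85
tool_pos: [0.5766, 0.0125, 0.068]
tool_rot: [78.7, 90.0, 156.6]
force: [0.7, -0.7, 0.0]
grip_width: 0.0197
```

>>> {"api": "step_arm", "payload": {
  "deltas": [
    [-1,0.004,0,0.0005,0],
    [-1,0.008,0,0.0005,0],
    [-1,0.012,0,0.0005,0],
    [-1,0.015,0,0.0005,0],
    [-1,0.017,0,0.0005,0],
    [-1,0.017,0,0.0005,0]
  ]
}}

```text
time_s: 8.6
tool_pos: [0.5766, 0.013, 0.0509]
tool_rot: [102.8, 90.0, -179.3]
force: [-0.4, 0.6, -1.2]
grip_width: 0.0196
```

```bash
python3 - <<'E'
from h import *
# tray axes 88.4-90 / tray x dir -1.7deg (card). card centre ~(.588,-.123); place in middle
print(go(.587,-.1225,.15,77.9),go(.587,-.1225,.0425,77.9))
E
```

```text
(array([-0.0991, -0.0385, -0.1303]), 'turn', np.float64(-0.02), 'jaw now', np.float64(77.88)) (array([ 0.0084, -0.0386, -0.1303]), 'turn', np.float64(-0.02), 'jaw now', np.float64(77.88))
```

B passes the step, so it's too small and goes in the cardboard tray.

>>> {"api": "step_arm", "payload": {
  "deltas": [
    [-1,-0.05,0,0,0],
    [-1,-0.1,0,0,0],
    [-1,-0.1,-0.016,-0.055,0],
    [-1,-0.1,-0.032,-0.11,0],
    [-1,-0.1,-0.0385,-0.13,0],
    [-1,-0.06,-0.0385,-0.13,0],
    [-1,-0.02,-0.0385,-0.13,0],
    [-1,0.0,-0.0385,-0.13,0],
    [-1,0.006,-0.0385,-0.13,0],
    [-1,0.008,-0.0385,-0.13,0],
    [-1,0.0085,-0.0385,-0.13,0],
    [-1,0.0085,-0.0385,-0.13,0]
  ]
}}

```text
time_s: 10.1
tool_pos: [0.5878, -0.1223, 0.0436]
tool_rot: [-76.8, 89.9, 1.1]
force: [-0.6, -0.2, -0.0]
grip_width: 0.0197
```

>>> {"api": "step_arm", "payload": {
  "deltas": [
    [-0.5,0,0,0,0],
    [-0.2,0,0,0,0],
    [-0.2,0,0,0,0],
    [-0.2,-0.02,0,0,0],
    [0,-0.07,0,0,0],
    [0,-0.13,0,0,0],
    [0,-0.13,0,0,0]
  ]
}}

```text
time_s: 10.98
tool_pos: [0.5908, -0.1235, 0.1798]
tool_rot: [-81.2, 89.3, -3.3]
force: [0.6, -0.6, -0.2]
grip_width: 0.0429
```

```bash
cat >> h.py <<'E'
def check(n=None):
    m=camera_model('top');im,d=read_camera('top')
    if n: save(n,im)
    v,u=np.mgrid[0:400,0:640];v=v.ravel();u=u.ravel();P=cloud(m,d,u,v);C=im[v,u].astype(float)
    k=((C[:,0]>1.5*C[:,2]+15)&(C[:,0]>1.4*C[:,1])&(P[:,2]>.034)&(P[:,2]<.06)&(P[:,0]<.85)&(abs(P[:,1])<.45)).reshape(400,640)
    nn,l,s,c=cv2.connectedComponentsWithStats(cv2.dilate(k.astype(np.uint8),np.ones((3,3))))
    for i in range(1,nn):
        q=P.reshape(400,640,3)[(l==i)&k]
        if len(q)>10: print('knob',len(q),q.mean(0).round(4),c[i].round())
E
python3 - <<'E'
from h import *
check()
o=monitor.get_obs();print(o['tool_pos'],o['grip_width'],o['force'])
print(go(.4915,.2655,.167,77.9),go(.4915,.2655,.037,77.9))
E
```

```text
knob 90 [ 0.769  -0.0256  0.0364] [341. 113.]
knob 41 [0.5875 0.2573 0.0393] [240. 173.]
knob 32 [ 0.5901 -0.1197  0.0433] [375. 174.]
knob 43 [0.492  0.2658 0.0394] [235. 207.]
knob 44 [0.4024 0.1884 0.0384] [262. 240.]
[ 0.58900818 -0.1228274   0.17665145] 0.043044829640069726 [-0.35564851 -0.38325452 -0.7687728 ]
(array([0.0089, 0.177 , 0.3592]), 'turn', np.float64(-0.03), 'jaw now', np.float64(77.87)) (array([0.1389, 0.1779, 0.359 ]), 'turn', np.float64(-0.03), 'jaw now', np.float64(77.87))
```

B is in the cardboard tray. Next is C.

>>> {"api": "step_arm", "payload": {
  "deltas": [
    [0,0,0.03,0.06,0],
    [0,0,0.06,0.12,0],
    [0,0,0.09,0.18,0],
    [0,0,0.12,0.24,0],
    [0,0,0.15,0.3,0],
    [0,0,0.1775,0.359,0],
    [0,0.04,0.1775,0.359,0],
    [0,0.06,0.1775,0.359,0],
    [0,0.06,0.1775,0.359,0],
    [0,0.06,0.1775,0.359,0]
  ],
  "newtons": 8
}}

```text
time_s: 12.28
tool_pos: [0.4894, 0.2656, 0.1132]
tool_rot: [-65.1, 90.0, 12.7]
force: [-0.1, 0.2, 0.4]
grip_width: 0.0438
```

```bash
python3 - <<'E'
from h import *
print(go(.4915,.2655,.037,77.9))
E
```

```text
(array([ 0.0762, -0.002 ,  0.0003]), 'turn', np.float64(-0.08), 'jaw now', np.float64(77.82))
```

>>> {"api": "step_arm", "payload": {
  "deltas": [
    [0,0.03,-0.002,0,0],
    [0,0.055,-0.002,0,0],
    [0,0.07,-0.002,0,0],
    [0,0.076,-0.002,0,0],
    [0,0.076,-0.002,0,0],
    [-1,0.076,-0.002,0,0],
    [-1,0.076,-0.002,0,0],
    [-1,0.076,-0.002,0,0],
    [-1,0.076,-0.002,0,0],
    [-1,0.076,-0.002,0,0]
  ]
}}

```text
time_s: 13.52
tool_pos: [0.4911, 0.2658, 0.0369]
tool_rot: [-34.1, 90.0, 43.8]
force: [-0.6, -0.4, 2.8]
grip_width: 0.0197
```

```bash
python3 - <<'E'
from h import *
print(monitor.get_obs()['tool_pos'],go(.577,.013,.105,77.9))
E
```

```text
[0.49105464 0.26582704 0.03693774] (array([-0.0681, -0.1371, -0.2291]), 'turn', np.float64(-0.01), 'jaw now', np.float64(77.89))
```

>>> {"api": "step_arm", "payload": {
  "deltas": [
    [-1,-0.04,0,0,0],
    [-1,-0.1,0,0,0],
    [-1,-0.1,-0.03,-0.05,0],
    [-1,-0.1,-0.06,-0.1,0],
    [-1,-0.1,-0.09,-0.15,0],
    [-1,-0.1,-0.12,-0.2,0],
    [-1,-0.1,-0.137,-0.229,0],
    [-1,-0.08,-0.137,-0.229,0],
    [-1,-0.068,-0.137,-0.229,0],
    [-1,-0.068,-0.137,-0.229,0],
    [-1,-0.068,-0.137,-0.229,0],
    [-1,-0.068,-0.137,-0.229,0]
  ]
}}

```text
time_s: 15.02
tool_pos: [0.5772, 0.0135, 0.1053]
tool_rot: [-62.4, 89.9, 15.6]
force: [0.5, 0.0, -0.7]
grip_width: 0.0196
```

```bash
python3 - <<'E'
from h import *
print(monitor.get_obs()['tool_pos'],go(.577,.013,.0905,77.9))
E
```

```text
[0.5771987  0.01349767 0.10528283] (array([ 0.0148,  0.0001, -0.0005]), 'turn', np.float64(0.03), 'jaw now', np.float64(77.93))
```

>>> {"api": "step_arm", "payload": {
  "deltas": [
    [-1,0.004,0,-0.0005,0],
    [-1,0.008,0,-0.0005,0],
    [-1,0.01,0,-0.0005,0],
    [-1,0.012,0,-0.0005,0],
    [-1,0.013,0,-0.0005,0],
    [-1,0.014,0,-0.0005,0],
    [-1,0.0148,0,-0.0005,0],
    [-1,0.0148,0,-0.0005,0],
    [-1,0.0148,0,-0.0005,0]
  ],
  "newtons": 7
}}

```text
time_s: 16.15
tool_pos: [0.5767, 0.0125, 0.0898]
tool_rot: [-46.9, 90.0, 31.0]
force: [0.6, 0.3, -1.0]
grip_width: 0.0199
```

Entered with no force. Down to just past the step.

>>> {"api": "step_arm", "payload": {
  "deltas": [
    [-1,0.004,0,0,0],
    [-1,0.008,0,0,0],
    [-1,0.012,0,0,0],
    [-1,0.015,0,0,0],
    [-1,0.016,0,0,0],
    [-1,0.017,0,0,0],
    [-1,0.018,0,0,0],
    [-1,0.019,0,0,0],
    [-1,0.02,0,0,0],
    [-1,0.021,0,0,0],
    [-1,0.021,0,0,0]
  ]
}}

```text
time_s: 17.52
tool_pos: [0.5777, 0.0124, 0.0704]
tool_rot: [-64.5, 89.9, 13.4]
force: [-0.9, -0.1, 7.4]
grip_width: 0.0198
```

C stops on the step with 7.4 N, so it's good and goes in the wooden tray.

```bash
python3 - <<'E'
from h import *
print(monitor.get_obs()['tool_pos'],go(.5595,-.239,.0425,77.9))
E
```

```text
[0.57770565 0.01242969 0.07044631] (array([ 0.0278, -0.0349, -0.2497]), 'turn', np.float64(-0.02), 'jaw now', np.float64(77.88))
```

>>> {"api": "step_arm", "payload": {
  "deltas": [
    [-1,-0.03,0,0,0],
    [-1,-0.08,0,0,0],
    [-1,-0.08,-0.008,-0.06,0],
    [-1,-0.08,-0.016,-0.12,0],
    [-1,-0.08,-0.025,-0.18,0],
    [-1,-0.08,-0.035,-0.249,0],
    [-1,-0.04,-0.035,-0.249,0],
    [-1,0.0,-0.035,-0.249,0],
    [-1,0.018,-0.035,-0.249,0],
    [-1,0.024,-0.035,-0.249,0],
    [-1,0.025,-0.035,-0.249,0],
    [-1,0.025,-0.035,-0.249,0]
  ]
}}

```text
time_s: 19.02
tool_pos: [0.5597, -0.2385, 0.0451]
tool_rot: [-90.0, 89.9, -12.1]
force: [-0.7, -0.3, -0.9]
grip_width: 0.0199
```

Lower the last ~3 mm, release, and rise.

>>> {"api": "step_arm", "payload": {
  "deltas": [
    [-1,0.002,0,0,0],
    [-1,0.003,0,0,0],
    [-1,0.003,0,0,0],
    [-0.5,0.003,0,0,0],
    [-0.2,0.003,0,0,0],
    [-0.2,0.003,0,0,0],
    [-0.2,-0.02,0,0,0],
    [0,-0.07,0,0,0],
    [0,-0.11,0,0,0],
    [0,-0.11,0,0,0],
    [0,-0.11,0,0,0]
  ]
}}

```text
time_s: 20.4
tool_pos: [0.5583, -0.2379, 0.1531]
tool_rot: [60.2, 90.0, 138.1]
force: [0.0, 0.6, -0.4]
grip_width: 0.0434
```

```bash
python3 - <<'E'
from h import *
check()
print(monitor.get_obs()['tool_pos'],go(.5865,.2575,.12,77.9))
E
```

```text
knob 79 [ 0.7691 -0.026   0.0363] [341. 113.]
knob 73 [ 0.7685 -0.3456  0.0363] [451. 116.]
knob 40 [0.5875 0.2571 0.039 ] [240. 173.]
knob 44 [ 0.5893 -0.1223  0.0438] [376. 174.]
knob 33 [ 0.5571 -0.2377  0.0433] [417. 186.]
knob 42 [0.4025 0.1876 0.039 ] [262. 240.]
[ 0.55791087 -0.23777582  0.15246021] (array([0.0328, 0.0759, 0.4902]), 'turn', np.float64(-0.01), 'jaw now', np.float64(77.89))
```

Next is A.

>>> {"api": "step_arm", "payload": {
  "deltas": [
    [0,0,0.009,0.06,0],
    [0,0,0.018,0.12,0],
    [0,0,0.028,0.18,0],
    [0,0,0.037,0.24,0],
    [0,0,0.046,0.3,0],
    [0,0,0.056,0.36,0],
    [0,0,0.065,0.42,0],
    [0,0,0.076,0.49,0],
    [0,0.03,0.076,0.49,0],
    [0,0.033,0.076,0.49,0],
    [0,0.033,0.076,0.49,0],
    [0,0.033,0.076,0.49,0]
  ],
  "newtons": 8
}}

```text
time_s: 21.95
tool_pos: [0.5881, 0.2551, 0.1218]
tool_rot: [-66.8, 89.9, 10.9]
force: [-0.3, -0.5, 0.8]
grip_width: 0.0436
```

```bash
python3 - <<'E'
from h import *
check()
print(monitor.get_obs()['tool_pos'],go(.5865,.2575,.037,77.9))
E
```

```text
knob 83 [ 0.7689 -0.0247  0.0364] [341. 113.]
knob 75 [ 0.7691 -0.3444  0.0364] [451. 116.]
knob 46 [ 0.5891 -0.122   0.0437] [376. 174.]
knob 45 [ 0.5595 -0.2381  0.0439] [418. 185.]
knob 43 [0.4024 0.1882 0.0388] [262. 240.]
[0.58808037 0.25544714 0.12197592] (array([0.085 , 0.0021, 0.0016]), 'turn', np.float64(-0.14), 'jaw now', np.float64(77.76))
```

>>> {"api": "step_arm", "payload": {
  "deltas": [
    [0,0.03,0.002,0.0015,0],
    [0,0.06,0.002,0.0015,0],
    [0,0.078,0.002,0.0015,0],
    [0,0.085,0.002,0.0015,0],
    [0,0.085,0.002,0.0015,0],
    [-1,0.085,0.002,0.0015,0],
    [-1,0.085,0.002,0.0015,0],
    [-1,0.085,0.002,0.0015,0],
    [-1,0.085,0.002,0.0015,0],
    [-1,0.085,0.002,0.0015,0]
  ]
}}

```text
time_s: 23.25
tool_pos: [0.5857, 0.2587, 0.0363]
tool_rot: [-46.9, 90.0, 31.0]
force: [-1.1, 0.2, 3.5]
grip_width: 0.0196
```

```bash
python3 - <<'E'
from h import *
print(monitor.get_obs()['tool_pos'],go(.577,.013,.105,77.9))
E
```

```text
[0.5857456  0.25874715 0.03628037] (array([-0.0688, -0.043 , -0.2421]), 'turn', np.float64(-0.01), 'jaw now', np.float64(77.89))
```

>>> {"api": "step_arm", "payload": {
  "deltas": [
    [-1,-0.04,0,0,0],
    [-1,-0.1,0,0,0],
    [-1,-0.1,-0.01,-0.06,0],
    [-1,-0.1,-0.02,-0.12,0],
    [-1,-0.1,-0.03,-0.18,0],
    [-1,-0.1,-0.043,-0.242,0],
    [-1,-0.08,-0.043,-0.242,0],
    [-1,-0.068,-0.043,-0.242,0],
    [-1,-0.068,-0.043,-0.242,0],
    [-1,-0.068,-0.043,-0.242,0],
    [-1,-0.068,-0.043,-0.242,0]
  ]
}}

```text
time_s: 24.62
tool_pos: [0.5773, 0.0138, 0.1043]
tool_rot: [-64.9, 89.9, 13.1]
force: [0.4, 0.2, -0.2]
grip_width: 0.0197
```

```bash
python3 - <<'E'
from h import *
print(monitor.get_obs()['tool_pos'],go(.577,.013,.0905,77.9))
E
```

```text
[0.57726215 0.01379917 0.10433905] (array([ 0.0138,  0.0001, -0.0008]), 'turn', np.float64(0.06), 'jaw now', np.float64(77.96))
```

>>> {"api": "step_arm", "payload": {
  "deltas": [
    [-1,0.004,0,-0.0005,0],
    [-1,0.008,0,-0.0005,0],
    [-1,0.009,0,-0.0005,0],
    [-1,0.01,0,-0.0005,0],
    [-1,0.011,0,-0.0005,0],
    [-1,0.012,0,-0.0005,0],
    [-1,0.013,0,-0.0005,0],
    [-1,0.0135,0,-0.0005,0],
    [-1,0.0135,0,-0.0005,0]
  ],
  "newtons": 7
}}

```text
time_s: 25.75
tool_pos: [0.5775, 0.0124, 0.0919]
tool_rot: [-61.4, 89.9, 16.4]
force: [-1.6, -1.2, 7.8]
grip_width: 0.0199
```

A rests on the jaw tops with 7.8 N. C entered at the same spot, and A's image diameter is about 71 mm. It's too large and goes in the grey tray.

```bash
python3 - <<'E'
from h import *
print(monitor.get_obs()['tool_pos'],go(.535,-.357,.0445,77.9))
E
```

```text
[0.57747746 0.01240016 0.09186282] (array([ 0.0471, -0.036 , -0.3701]), 'turn', np.float64(-0.03), 'jaw now', np.float64(77.87))
```

>>> {"api": "step_arm", "payload": {
  "deltas": [
    [-1,-0.03,0,0,0],
    [-1,-0.06,0,0,0],
    [-1,-0.06,-0.006,-0.06,0],
    [-1,-0.06,-0.012,-0.12,0],
    [-1,-0.06,-0.018,-0.18,0],
    [-1,-0.06,-0.024,-0.24,0],
    [-1,-0.06,-0.03,-0.3,0],
    [-1,-0.06,-0.036,-0.36,0],
    [-1,-0.03,-0.036,-0.37,0],
    [-1,0.01,-0.036,-0.37,0],
    [-1,0.035,-0.036,-0.37,0],
    [-1,0.045,-0.036,-0.37,0]
  ]
}}

```text
time_s: 27.25
tool_pos: [0.5332, -0.3561, 0.0433]
tool_rot: [73.7, 89.8, 151.6]
force: [-0.2, 0.6, -0.1]
grip_width: 0.0197
```

>>> {"api": "step_arm", "payload": {
  "deltas": [
    [-1,0,0,0,0],
    [-1,0,0,0,0]
  ]
}}

```text
time_s: 27.5
tool_pos: [0.5351, -0.3573, 0.0466]
tool_rot: [-105.1, 89.9, -27.2]
force: [-0.4, 0.3, -0.6]
grip_width: 0.0196
```

>>> {"api": "step_arm", "payload": {
  "deltas": [
    [-1,0.003,0,0,0],
    [-1,0.0045,0,0,0],
    [-1,0.0045,0,0,0],
    [-0.5,0.0045,0,0,0],
    [-0.2,0.0045,0,0,0],
    [-0.2,0.0045,0,0,0],
    [-0.2,-0.02,0,0,0],
    [0,-0.07,0,0,0],
    [0,-0.11,0,0,0],
    [0,-0.11,0,0,0],
    [0,-0.11,0,0,0]
  ]
}}

```text
time_s: 28.88
tool_pos: [0.534, -0.3564, 0.1547]
tool_rot: [38.6, 90.0, 116.5]
force: [-0.1, 0.4, 0.3]
grip_width: 0.0435
```

```bash
python3 - <<'E'
from h import *
check()
print(monitor.get_obs()['tool_pos'],go(.402,.188,.12,77.9))
E
```

```text
knob 73 [ 0.7696 -0.0252  0.0368] [342. 113.]
knob 71 [ 0.7684 -0.3445  0.0362] [451. 116.]
knob 44 [ 0.5893 -0.1224  0.0437] [376. 174.]
knob 45 [ 0.5596 -0.2384  0.0439] [418. 185.]
knob 39 [ 0.5362 -0.3545  0.043 ] [459. 194.]
knob 45 [0.4025 0.1882 0.0387] [262. 240.]
[ 0.53364939 -0.35612092  0.15392747] (array([0.0348, 0.2427, 0.5044]), 'turn', np.float64(-0.0), 'jaw now', np.float64(77.9))
```

>>> {"api": "step_arm", "payload": {
  "deltas": [
    [0,0,0.01,0.06,0],
    [0,0,0.02,0.12,0],
    [0,0,0.03,0.18,0],
    [0,0,0.05,0.24,0],
    [0,0,0.08,0.29,0],
    [0,0,0.11,0.34,0],
    [0,0,0.14,0.39,0],
    [0,0,0.17,0.44,0],
    [0,0,0.21,0.48,0],
    [0,0.01,0.2427,0.504,0],
    [0,0.035,0.2427,0.504,0],
    [0,0.035,0.2427,0.504,0]
  ],
  "newtons": 8
}}

```text
time_s: 30.42
tool_pos: [0.4003, 0.186, 0.1177]
tool_rot: [137.2, 89.7, -144.8]
force: [-0.4, -0.7, 0.2]
grip_width: 0.0438
```

>>> {"api": "step_arm", "payload": {
  "deltas": [
    [0,0,0,0,0],
    [0,0,0,0,0]
  ]
}}

```text
time_s: 30.68
tool_pos: [0.4035, 0.1867, 0.121]
tool_rot: [-44.8, 89.9, 33.0]
force: [0.4, -0.1, 0.3]
grip_width: 0.0435
```

```bash
python3 - <<'E'
from h import *
print(monitor.get_obs()['tool_pos'],go(.402,.188,.037,77.9))
E
```

```text
[0.40346143 0.18669114 0.12095745] (array([0.084 , 0.0018, 0.0009]), 'turn', np.float64(-0.09), 'jaw now', np.float64(77.81))
```

>>> {"api": "step_arm", "payload": {
  "deltas": [
    [0,0.03,0.0015,0.001,0],
    [0,0.06,0.0015,0.001,0],
    [0,0.077,0.0015,0.001,0],
    [0,0.083,0.0015,0.001,0],
    [0,0.0835,0.0015,0.001,0],
    [-1,0.0835,0.0015,0.001,0],
    [-1,0.0835,0.0015,0.001,0],
    [-1,0.0835,0.0015,0.001,0],
    [-1,0.0835,0.0015,0.001,0],
    [-1,0.0835,0.0015,0.001,0]
  ]
}}

```text
time_s: 31.92
tool_pos: [0.4016, 0.1884, 0.0371]
tool_rot: [-38.2, 90.0, 39.7]
force: [-0.4, -0.7, 4.2]
grip_width: 0.0199
```

```bash
python3 - <<'E'
from h import *
print(monitor.get_obs()['tool_pos'],go(.577,.013,.105,77.9))
E
```

```text
[0.40164871 0.18836514 0.03713461] (array([-0.0679, -0.2083, -0.1346]), 'turn', np.float64(-0.01), 'jaw now', np.float64(77.89))
```

>>> {"api": "step_arm", "payload": {
  "deltas": [
    [-1,-0.04,0,0,0],
    [-1,-0.1,0,0,0],
    [-1,-0.1,-0.05,-0.033,0],
    [-1,-0.1,-0.1,-0.065,0],
    [-1,-0.1,-0.15,-0.097,0],
    [-1,-0.1,-0.19,-0.123,0],
    [-1,-0.1,-0.208,-0.1345,0],
    [-1,-0.08,-0.208,-0.1345,0],
    [-1,-0.068,-0.208,-0.1345,0],
    [-1,-0.068,-0.208,-0.1345,0],
    [-1,-0.068,-0.208,-0.1345,0],
    [-1,-0.068,-0.208,-0.1345,0]
  ]
}}

```text
time_s: 33.42
tool_pos: [0.577, 0.0134, 0.1056]
tool_rot: [-59.9, 89.9, 18.0]
force: [-0.0, 0.4, -0.8]
grip_width: 0.0199
```

```bash
python3 - <<'E'
from h import *
print(monitor.get_obs()['tool_pos'],go(.577,.013,.0905,77.9))
E
```

```text
[0.57698383 0.01336404 0.10556235] (array([ 0.0151, -0.0001, -0.0004]), 'turn', np.float64(0.01), 'jaw now', np.float64(77.91))
```

>>> {"api": "step_arm", "payload": {
  "deltas": [
    [-1,0.004,0,-0.0005,0],
    [-1,0.008,0,-0.0005,0],
    [-1,0.01,0,-0.0005,0],
    [-1,0.011,0,-0.0005,0],
    [-1,0.012,0,-0.0005,0],
    [-1,0.013,0,-0.0005,0],
    [-1,0.014,0,-0.0005,0],
    [-1,0.0145,0,-0.0005,0],
    [-1,0.0145,0,-0.0005,0]
  ],
  "newtons": 7
}}

```text
time_s: 34.55
tool_pos: [0.5779, 0.0123, 0.0924]
tool_rot: [-68.9, 89.8, 9.0]
force: [-1.7, 0.6, 8.6]
grip_width: 0.0194
```

```bash
python3 - <<'E'
from h import *
print(monitor.get_obs()['tool_pos'],go(.442,-.3555,.0425,77.9))
E
```

```text
[0.57787988 0.01233953 0.09236204] (array([ 0.0493,  0.0558, -0.3882]), 'turn', np.float64(-0.02), 'jaw now', np.float64(77.88))
```

D stops on the jaw tops too (8.6 N, image diameter about 71 mm), so it goes in the grey tray.

>>> {"api": "step_arm", "payload": {
  "deltas": [
    [-1,-0.03,0,0,0],
    [-1,-0.06,0,0,0],
    [-1,-0.06,0.008,-0.06,0],
    [-1,-0.06,0.016,-0.12,0],
    [-1,-0.06,0.024,-0.18,0],
    [-1,-0.06,0.033,-0.24,0],
    [-1,-0.06,0.042,-0.3,0],
    [-1,-0.06,0.05,-0.36,0],
    [-1,-0.04,0.056,-0.388,0],
    [-1,0.0,0.056,-0.388,0],
    [-1,0.03,0.056,-0.388,0],
    [-1,0.042,0.056,-0.388,0]
  ]
}}

```text
time_s: 36.05
tool_pos: [0.4393, -0.3544, 0.0464]
tool_rot: [75.1, 89.8, 153.0]
force: [-0.3, -0.0, -0.5]
grip_width: 0.0195
```

>>> {"api": "step_arm", "payload": {
  "deltas": [
    [-1,0,0,0,0],
    [-1,0,0,0,0]
  ]
}}

```text
time_s: 36.3
tool_pos: [0.4412, -0.3556, 0.0496]
tool_rot: [-105.6, 89.9, -27.7]
force: [-0.2, -0.1, 0.1]
grip_width: 0.02
```

>>> {"api": "step_arm", "payload": {
  "deltas": [
    [-1,0.004,0,0,0],
    [-1,0.007,0,0,0],
    [-1,0.0075,0,0,0],
    [-1,0.0075,0,0,0],
    [-0.5,0.0075,0,0,0],
    [-0.2,0.0075,0,0,0],
    [-0.2,0.0075,0,0,0],
    [-0.2,-0.02,0,0,0],
    [0,-0.07,0,0,0],
    [0,-0.13,0,0,0],
    [0,-0.2,0,0,0],
    [0,-0.2,0,0.06,0]
  ]
}}

```text
time_s: 37.8
tool_pos: [0.4529, -0.3023, 0.2535]
tool_rot: [-116.4, 89.4, -39.1]
force: [1.2, 1.2, -1.0]
grip_width: 0.0433
```

```bash
python3 - <<'E'
from h import *
check('end.png')
print(monitor.get_obs()['tool_pos'])
for r in regions_of('top','lid1'): print(round(r['p'],2),np.round(r['pixel']))
im,d=read_camera('scene');save('ends.png',im)
E
```

```text
knob 79 [ 0.7692 -0.0262  0.0362] [342. 113.]
knob 78 [ 0.7685 -0.3456  0.0364] [451. 116.]
knob 45 [ 0.5894 -0.1222  0.0434] [376. 174.]
knob 47 [ 0.5594 -0.2381  0.0436] [418. 185.]
knob 38 [ 0.4391 -0.3528  0.043 ] [460. 229.]
[ 0.45696494 -0.28910612  0.25150923]
0.97 [200. 286.]
0.96 [180. 134.]
0.62 [414. 189.]
0.62 [454. 232.]
0.55 [376. 175.]
```

View pics/end.png

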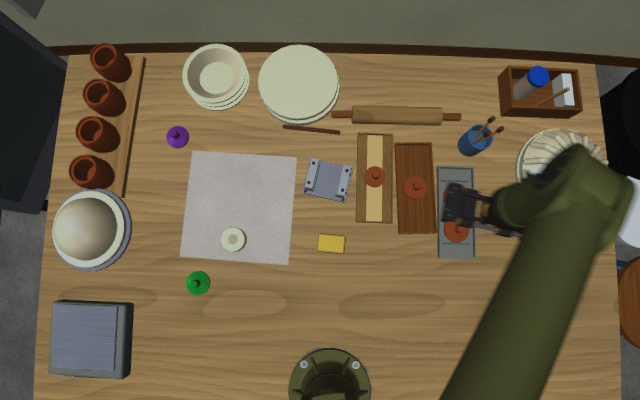

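View pics/ends.png

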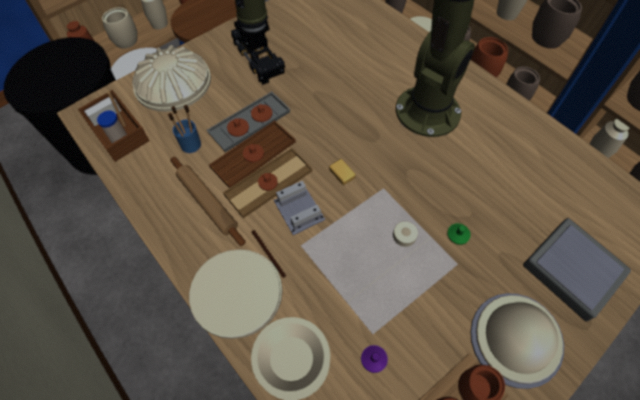

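The paper holds only the mould now. Both images show the lids flat in their trays: cardboard (376,175), wooden (416,187) and grey (457,231). The scene view shows both grey-tray lids, at (238,127) and (262,113). Handing in.

```bash
python3 -c "
from cell import env;print(env.sign_off())"
```

```text
the job is handed in; nothing more can be done
None
```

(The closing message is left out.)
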